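# Lay the ingot mould down on its rest

## Task

The tall graphite ingot mould stands with its round steel toe bar in the brass groove of the wooden tipping rest. With the fingers, without squeezing or lifting it and keeping its toe bar in the groove, tip it over towards the red padded bar and let it down gently all the way, not dropping it, because graphite chips: it must end lying on the red bar, left alone. Do not knock anything else on the bench.

Things in the scene. Friction and masses are not known exactly. Their poses are not given: they have to be found in the camera images.
- mould: Dark grey graphite mould with brass bands, loose, 0.4 to 0.65 kg. Origin under the middle of its toe bar, at board level. Own z up its height, y along the toe bar, x from toe to back; own -x looks to the red bar. Graphite block: x 16 to 44 mm, y -25 to 25, z 18 to 170. Steel foot plate x 3 to 60, z 8 to 18, rear foot at x 48 to 60. Centre of mass near x 30, z 75.
- mould_toe (a point): Middle of the axis of the steel toe bar (radius 6 mm, 56 mm long along own y), 6 mm above the mould's origin: the mould tips about it. Tipped towards own -x it balances at about 0.4 rad and falls by itself beyond that.
- mould_head (a point): Centre of the mould's top end face, at own x 30, z 170 mm. When the mould lies on the red bar (tilted about 1.40 rad from upright), the last 45 mm of the block overhang the bar, with about 55 mm of free air between their underside and the table.
- rest: Wooden tipping rest, fixed. Origin on the table under the groove's middle; own -x is the way the mould is laid, to the red bar (roughly to the robot's right, within 0.45 rad). Board 10 mm thick, x -130 to 60 mm, y -60 to 60. Groove along y between two brass strips, x -16.5 to -8.5 (8 mm high) and 8.5 to 16.5 (6 mm high); the toe bar has 2.5 mm of play each way.
- rest_pad (a point): Middle of the top of the red bar that the mould's face at own x 16 is laid on: at the rest's own x -115, y 0, 52.5 mm over the table. Rod of radius 8 mm, 80 mm long along y, on a wooden block 22 mm thick and 90 mm long.
- flux: Bystander: amber bottle, upright, radius 20 mm, 100 mm high; origin at the centre of its underside.
- jar: Bystander: white jar, upright, radius 27 mm, 60 mm high; origin at the centre of its underside.
- pinvise: Bystander: pin vise lying flat, 145 mm long along own x, 15 mm high; origin under its middle.
- dividers: Bystander: steel dividers lying flat, about 185 mm long along own x, 70 mm wide, 12 mm high; origin under their middle.
- block: Bystander: steel bench block 90 x 90 x 22 mm; origin at the centre of its underside.
- hammer: Bystander: hammer lying along own x; origin on its underside.
- pliers: Bystander: red handled pliers lying flat, 140 mm long along own x, 12 mm high; origin under the pivot.
Not all that is in view belongs to the job. What is meant by the mould is not white, and is the smaller of those in its own colour. Of the things that look like the rest, the larger one is meant.

How it is judged:
At the end, for the whole second after the job is handed in: The mould lies still on the red bar (tilted 1.33 to 1.47 rad from upright), its toe bar still in the groove (toe axis within 25 mm of the rest's origin), its head within 25 mm of the rest's middle line sideways (angle between mould's own z axis and vertical between 1.33 and 1.47 rad and distance between mould_toe and rest below 0.025 m and x of mould_head in the frame of rest below -0.14 m and y of mould_head in the frame of rest between -0.025 and 0.025 m and linear speed of mould below 0.02 m/s and angular speed of mould below 0.1 rad/s); the robot touches nothing.
It fails at once if the mould falls: it turns faster than 4.5 rad/s (angular speed of mould above 4.5 rad/s).
It fails at once if the mould is lifted or carried: its toe bar leaves the groove (more than 12 mm from its start) (distance of mould_toe from where it was at the start of the episode above 0.012 m).
It fails at once if the mould is squeezed or pushed with more than 20 N (contact force between the fingers and mould above 20 N).
It fails at once if the bottle or the jar is tipped (angle between any of flux, jar's own z axis and vertical above 0.4 rad).
It fails at once if a bystander is moved by more than 20 mm (distance of any of flux, jar, pinvise, dividers, block, hammer, pliers from where it was at the start of the episode above 0.02 m).
It also fails if it takes over 42 s, if anything falls off the work surface, if the arm or the gripper's body presses on something with over 40 N, if the wrist force passes 120 N, or if a joint passes its speed limit or range.

## Robot

A 7-joint arm with a two-finger parallel gripper is mounted at the origin on the work surface. World frame = base frame: x ahead of the robot, y to its left, z up, the work surface at z = 0. Lengths are in m, angles in rad, forces in N, time in s.
With the tool pointing down it reaches from about 0.425 to 0.925 m from the base axis. Payload 6.8 kg.
Tool frame: the origin (TCP) lies on the front face of the gripper's body, between the roots of the fingers; the fingertips stand 73 mm ahead of it and the grasp point (between the pads) lies 54 mm ahead of it; z points along the fingers, y is the direction in which the jaws open and shut (so a half turn about z gives the same grasp; the last joint's range is limited). The gripper opens to 85 mm and grips with 20 to 120 N. Pads are 22 mm wide; open, the fingers measure 114 mm over their backs; the gripper's body (76 mm by 85 mm) begins 54 mm behind the grasp point. The pads swing forward as they close: fully open they stand 13 mm farther back than shut.
Start: joints at [-1.366, 0.477, 0.022, 1.555, -0.011, 1.109, -0.083], TCP at [0.208, 0.642, 0.304] pointing down, gripper open.
Joint ranges: [-2.96, 2.96], [-0.34, 2.1], [-1.41, 1.46], [0.24, 2.44], [-1.37, 4.51], [0.17, 1.92], [-2.96, 2.96]. Speed limits (rad/s): [2.39, 2.39, 3.14, 3.14, 3.14, 3.14, 3.14].

## Interface

Orientations are given as a unit quaternion [w, x, y, z].
In Python, from station import get_obs, read_camera, hand_in, spot_in, cut_out, spot_point gives the robot as it stands. The module is installed in compiled form; this text tells all that it offers.
- The arm moves only by the tool move_arm, never from a script. Its arguments are lists of equal length, an entry for each row: "gripper": the opening, from 0 (shut) to 1 (fully open); "xyz": the shift along the tool's x, y, z in cm, a list of three; "twist": the turn about the tool's z in rad. A call has 1 to 5 rows; each row is the pose to reach, as a shift and turn from the pose commanded when the call began, along the tool's axes at that moment; what a row does not reach only later rows make up. A row lasts 1/12 s, in which the tool goes at most 41.7 mm and 7.16 degrees, less where a joint would pass 70% of its speed; a pose out of reach is approached as far as the arm can. A call with a gripper value outside its range is refused whole. The fingers move at their own pace and stop on an object; "squeeze" is the grip in N (left out, the last holds). Time passes only in rows, so rows that repeat a pose let the fingers close. It gives the time, the measured TCP pose, the force and the opening at its end, in the units of the state.
- get_obs(): the state, without advancing time (a new reading comes with each control period).
- read_camera(name): name is "side" or "top"; returns a dict with "pixels" (420x560x3 uint8, red, green, blue), "fx", "fy", "cx", "cy" (pixels), "R" (3x3) and "t" (3): a world point X has camera coordinates R X + t. Camera axes: x right, y down, z forward; pixel columns grow to the right and rows downward; lengths in m; the calibration is good to about 2 mm. A picture is of the moment at which its call begins. There is no depth.
- hand_in(): hands the job in, once; it reports no verdict.
Trained networks look in the newest picture that a camera, given by its name, has taken for a name from the list of things; names that differ only in an ending like _2 or _b are one class to them, and where a whole thing is asked for, a point or a joint stands for the part that bears it (a point fixed in the world has none). Each returns a list of dicts, best first, with "p" (0 to 1); they miss things now and then, are a little off and sometimes report something else, mostly with a low value. They report only what shows in the picture. A call takes as long as a camera call. They do not tell look-alikes from the thing itself.
- spot_in(query, camera): "centre" ([x, y, z] in m, in world coordinates, good to about 4 mm: the middle of the surface that is visible of it).
- cut_out(query, camera): "pixels" (420x560 bool, what is visible of it).
- spot_point(query, camera): "centre" ([x, y, z] in m, in world coordinates, good to about 4 mm: a listed point, or the origin of a listed thing).
The state is a dict: "t": time; "q": joint angles; "joint_vel": joint speeds; "joint_torque": joint torques, N m; "eef_pos": TCP position; "tool_rot": TCP orientation; "contact_force": force on the tool from outside, world axes, zero at the start; "torque": the same for the moment, N m; "gripper_width": opening from 0.0 (shut) to 1.0 (fully open).
Only numpy, scipy, OpenCV 4.12 (cv2) and the standard library are available. Lean on these libraries where they do the work, as an engineer would, in place of code of your own. Each camera call takes 0.05 s, during which the arm holds its last target.

## Working session

There is one attempt and no reset: what is moved stays moved. The work goes in short steps, Python scripts to look and compute and a tool call to move; the robot and the scene stay as the last step left them, time stands still between calls to the robot, and variables do not carry over. Pictures are saved under pics/ and viewed, and the job is handed in when it is done.

Besides the shell and the picture viewer there is one more tool, called after ">>>" in YAML: its name, and indented under it one key for each argument. move_arm: Moves the arm, as the interface text tells. Its arguments: {"type":"object","properties":{"gripper":{"type":"array","items":{"type":"number"}},"xyz":{"type":"array","items":{"type":"array","items":{"type":"number"}}},"twist":{"type":"array","items":{"type":"number"}},"squeeze":{"type":"number"}},"required":["gripper","xyz","twist"]}

```bash
mkdir -p pics; python3 - <<'E'
from station import *
import cv2
for n in ["side","top"]:
    c=read_camera(n); cv2.imwrite(f"pics/{n}0.png",c["pixels"][:,:,::-1])
    print(n,c["fx"],c["cx"],c["cy"],c["R"],c["t"])
    for q in ["mould_toe","mould_head","rest","rest_pad","mould","flux","jar"]:
        print(q,[(round(d["p"],2),[round(float(v),3) for v in d["centre"]]) for d in spot_point(q,n)])
o=get_obs();print(o)
E
```

```text
side 380.6170289884061 277.75124066088165 209.28371165747828 [[-0.99994677 -0.00393929  0.00953572]
 [-0.01000363  0.59636704 -0.80264954]
 [-0.00252492 -0.80270221 -0.5963747 ]] [0.62577233 0.10963242 1.25858086]
mould_toe [(0.76, [0.589, 0.183, 0.007]), (0.67, [0.431, 0.17, 0.007])]
mould_head [(0.87, [0.566, 0.194, 0.17]), (0.7, [0.399, 0.193, 0.24]), (0.57, [0.568, 0.067, 0.179]), (0.48, [0.679, 0.152, 0.0])]
rest [(0.88, [0.856, 0.078, 0.0]), (0.78, [0.565, 0.034, -0.002])]
rest_pad [(0.78, [0.853, -0.009, 0.045]), (0.77, [0.568, -0.076, 0.053])]
mould [(0.7, [0.43, 0.164, 0.004]), (0.66, [0.57, 0.042, 0.01]), (0.62, [0.589, 0.183, -0.0])]
flux [(0.61, [0.678, 0.151, -0.002]), (0.48, [0.567, -0.082, 0.051])]
jar [(0.64, [0.419, 0.056, -0.001])]
top 540.9558509326658 279.1515563638489 211.893523612444 [[-8.12943787e-04 -9.99942507e-01  1.06921659e-02]
 [-9.95706479e-01 -1.80294396e-04 -9.25665986e-02]
 [ 9.25632044e-02 -1.07215103e-02 -9.95649086e-01]] [-0.02011878  0.61748409  1.4967998 ]
mould_toe [(0.98, [0.566, 0.039, 0.018]), (0.72, [0.43, 0.169, 0.013]), (0.69, [0.589, 0.18
[... 570 characters left out ...]
-1.36610151,  0.47700587,  0.02239322,  1.55538384, -0.01154087,
        1.10932068, -0.08308408]), 'joint_vel': array([-6.99329602e-04,  5.63665211e-04,  1.18102527e-03,  4.40919511e-04,
        8.84619984e-05,  9.91441850e-04, -3.21647341e-04]), 'joint_torque': array([ 7.99276349e-04, -5.96265829e+01,  1.60739701e+00, -2.81536281e+01,
        1.26786946e-02,  1.66218259e-03,  1.19972486e-05]), 'eef_pos': array([0.20769712, 0.64226866, 0.30391066]), 'tool_rot': array([-2.61041358e-05,  1.55769093e-01,  9.87793495e-01,  7.33849681e-06]), 'contact_force': array([-0.53496036,  0.18203404, -0.05995085]), 'torque': array([0.03236689, 0.00669034, 0.01841952]), 'gripper_width': 0.9981878594320956}
```

View pics/side0.png

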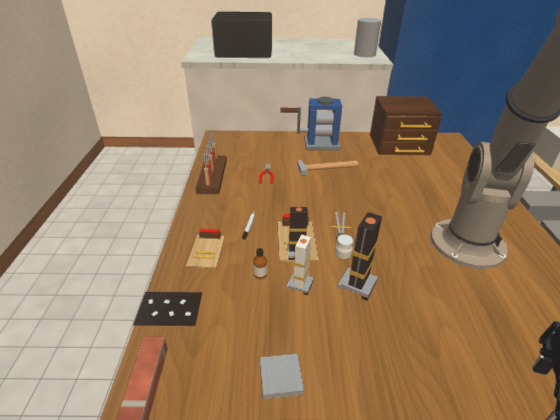

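View pics/top0.png

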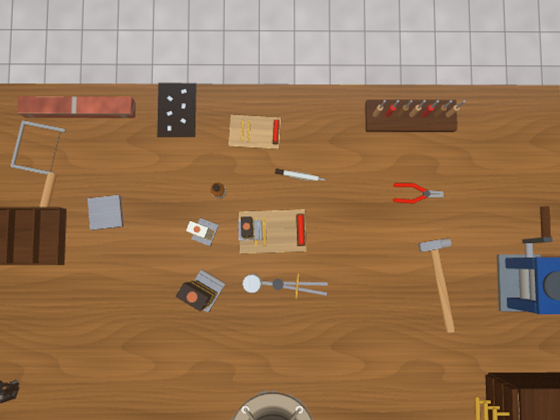

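The side view shows the mould at about px (297,230) on the larger rest, with the white one and the bigger black one in front. The top view shows the mould at (247,229) and the red bar at (301,230). Next I'll refine the rest's yaw.

```bash
cat > h.py <<'E'
import numpy as np, cv2
from station import *
def px2w(c,u,v,z):
    d=np.array([(u-c["cx"])/c["fx"],(v-c["cy"])/c["fy"],1.0]); R=np.array(c["R"]);t=np.array(c["t"])
    o=-R.T@t; w=R.T@d; return o+w*(z-o[2])/w[2]
def w2px(c,X):
    p=np.array(c["R"])@np.array(X)+np.array(c["t"]); return p[0]/p[2]*c["fx"]+c["cx"],p[1]/p[2]*c["fy"]+c["cy"]
def rot(q):
    from scipy.spatial.transform import Rotation as Ro
    return Ro.from_quat([q[1],q[2],q[3],q[0]]).as_matrix()
E
python3 - <<'E'
from h import *
c=read_camera("top"); im=c["pixels"].astype(int)
def rect(m,z):
    m=m.astype(np.uint8); n,l,s,_=cv2.connectedComponentsWithStats(m)
    i=1+np.argmax(s[1:,4]); p=np.argwhere(l==i)[:,::-1]
    W=np.array([px2w(c,u,v,z)[:2] for u,v in p]); mu=W.mean(0); e,V=np.linalg.eigh(np.cov(W.T)); print(s[i],mu,V[:,1],np.ptp(W,axis=0))
m=(im[:,:,0]>130)&(im[:,:,1]<60)&(im[:,:,2]<60); m[:, :285]=0; m[:,320:]=0; m[:205]=0; m[255:]=0
rect(m,.046)
# board corners
g=cv2.resize(c["pixels"][200:262,228:318],None,fx=8,fy=8,interpolation=cv2.INTER_CUBIC); cv2.imwrite("pics/crop.png",g[:,:,::-1])
for d in cut_out("mould","top"):
    v=np.argwhere(d["pixels"]); print(d["p"],v.mean(0),v.min(0),v.max(0))
for d in cut_out("rest","top"):
    mm=d["pixels"]; v=np.argwhere(mm)[:,::-1].astype(np.float32); print(d["p"],cv2.minAreaRect(v), len(v))
E
```

```text
[297 215   7  30 169] [ 0.56823668 -0.07922591] [-0.99960035 -0.02826901] [0.08074666 0.01669831]
0.92 [291.02735043 201.2034188 ] [271 177] [310 224]
0.7 [228.44246032 249.70634921] [216 239] [239 262]
0.58 [229.65378151 203.23193277] [217 188] [244 218]
0.88 ((272.5783386230469, 230.5354461669922), (42.31486511230469, 65.91280364990234), 87.79740142822266) 2226
0.87 ((254.6167449951172, 131.13229370117188), (50.52640914916992, 31.75054931640625), 3.5763344764709473) 1592
0.18 ((250.5, 227.5), (23.0, 23.0), 90.0) 515
```

View pics/crop.png

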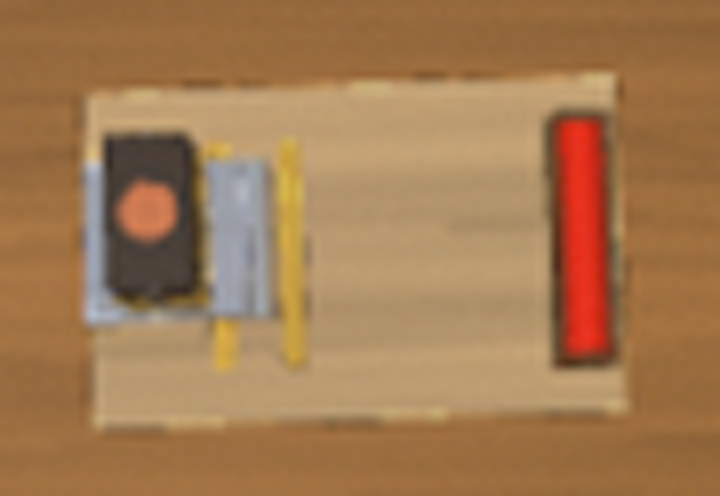

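The crop shows the mould's top face centred near full-image px (246.5,226.4), and the red bar tilted about 1.6°. The mould sits slightly towards +x of the rest's middle.

```bash
python3 - <<'E'
from h import *
c=read_camera("top")
print("head",px2w(c,228+150/8,200+213/8,.18), "faceFrontTop", px2w(c,228+192/8,200+213/8,.18), "back",px2w(c,228+105/8,200+213/8,.18))
o=get_obs(); R=rot(o["tool_rot"]); p=o["eef_pos"]
for tgt in [[.208,.642,.404],[.567,.05,.404]]:
    print(R.T@(np.array(tgt)-p)*100)
print(R)
E
```

```text
head [0.56595168 0.06336553 0.18      ] faceFrontTop [0.56595019 0.05008289 0.18      ] back [0.56595327 0.07759387 0.18      ]
[ -0.03663293  -0.01573927 -10.00825616]
[-52.41347377 -45.29395172 -10.01275706]
[[-9.51464762e-01  3.07757703e-01 -5.25421506e-05]
 [ 3.07757701e-01  9.51464763e-01  4.41660336e-05]
 [ 6.35844419e-05  2.58521732e-05 -9.99999998e-01]]
```

>>> move_arm:
  gripper: [1,1,1,1]
  xyz:
    - [0,0,-3]
    - [0,0,-6]
    - [0,0,-10]
    - [0,0,-10]
  twist: [-0.1,-0.2,-0.3,-0.343]

```text
t: 1.33
eef_pos: [0.2084, 0.6445, 0.413]
tool_rot: [0.002, -0.017, 1.0, 0.006]
contact_force: [0.9, 1.9, 2.2]
gripper_width: 1.003
```

```bash
cat > g.py <<'E'
from h import *
import sys
def go(t):
    o=get_obs(); R=rot(o["tool_rot"]); p=o["eef_pos"]
    print("t",o["t"],"p",p.round(4),"yaw",np.degrees(np.arctan2(R[1,1],R[0,1])).round(2),"q",o["q"].round(2),"F",o["contact_force"].round(2),"w",round(o["gripper_width"],3))
    print("shift",(R.T@(np.array(t)-p)*100).round(2))
go([float(v) for v in sys.argv[1:4]])
E
python3 g.py .567 .07 .404
```

```text
t 1.3333 p [0.2084 0.6445 0.413 ] yaw 92.0 q [-1.32  0.41 -0.04  1.42  0.02  1.31  0.24] F [0.86 1.88 2.22] w 1.003
shift [-33.83 -58.67   0.28]
```

>>> move_arm:
  gripper: [1,1,1,1,1]
  xyz:
    - [-2,-3.4,0]
    - [-4,-6.8,0]
    - [-6,-10.2,0]
    - [-8,-13.6,0]
    - [-10,-17,0]
  twist: [0,0,0,0,0]

```text
t: 1.75
eef_pos: [0.3136, 0.4736, 0.404]
tool_rot: [0.0, -0.015, 1.0, 0.0]
contact_force: [1.0, 1.2, -0.7]
gripper_width: 0.996
```

>>> move_arm:
  gripper: [1,1,1,1,1]
  xyz:
    - [-2,-3.4,0]
    - [-4,-6.8,0]
    - [-6,-10.2,0]
    - [-8,-13.6,0]
    - [-10,-17,0]
  twist: [0,0,0,0,0]

```text
t: 2.17
eef_pos: [0.4185, 0.3066, 0.4042]
tool_rot: [0.0, -0.015, 1.0, 0.0]
contact_force: [-0.5, 0.4, -0.3]
gripper_width: 0.997
```

>>> move_arm:
  gripper: [1,1,1,1,1]
  xyz:
    - [-2,-3.4,0]
    - [-4,-6.8,0]
    - [-6,-10.2,0]
    - [-8,-13.6,0]
    - [-10,-17,0]
  twist: [0,0,0,0,0]

```text
t: 2.58
eef_pos: [0.5236, 0.1397, 0.4043]
tool_rot: [0.0, -0.015, 1.0, 0.0]
contact_force: [0.8, 0.8, 0.3]
gripper_width: 1.0
```

```bash
python3 g.py .567 .07 .40
```

```text
t 2.5833 p [0.5236 0.1397 0.4043] yaw 91.74 q [-0.63  0.17  0.29  1.76 -0.05  1.22  1.28] F [0.76 0.77 0.25] w 1.0
shift [-4.12 -7.1   0.43]
```

>>> move_arm:
  gripper: [1,1,1,1]
  xyz:
    - [-2,-3.5,0]
    - [-4,-7,0]
    - [-4.0,-7.7,0]
    - [-4.0,-7.7,3]
  twist: [0,0,0,0]

```text
t: 2.92
eef_pos: [0.5688, 0.0614, 0.3789]
tool_rot: [0.005, -0.011, 1.0, 0.0]
contact_force: [0.9, -0.0, -0.4]
gripper_width: 1.001
```

```bash
python3 - <<'E'
from h import *
for n in ["top","side"]:
    c=read_camera(n); cv2.imwrite(f"pics/{n}1.png",c["pixels"][:,:,::-1])
g=cv2.resize(c["pixels"][130:300,220:420],None,fx=4,fy=3.5,interpolation=cv2.INTER_CUBIC); cv2.imwrite("pics/s1.png",g[:,:,::-1])
E
python3 g.py .566 .064 .223
```

```text
t 3.0167 p [0.5636 0.065  0.3705] yaw 91.65 q [-0.51  0.25  0.34  1.75 -0.09  1.16  1.46] F [-0.68  0.7  -0.68] w 1.0
shift [-0.33 -0.09 14.75]
```

View pics/s1.png

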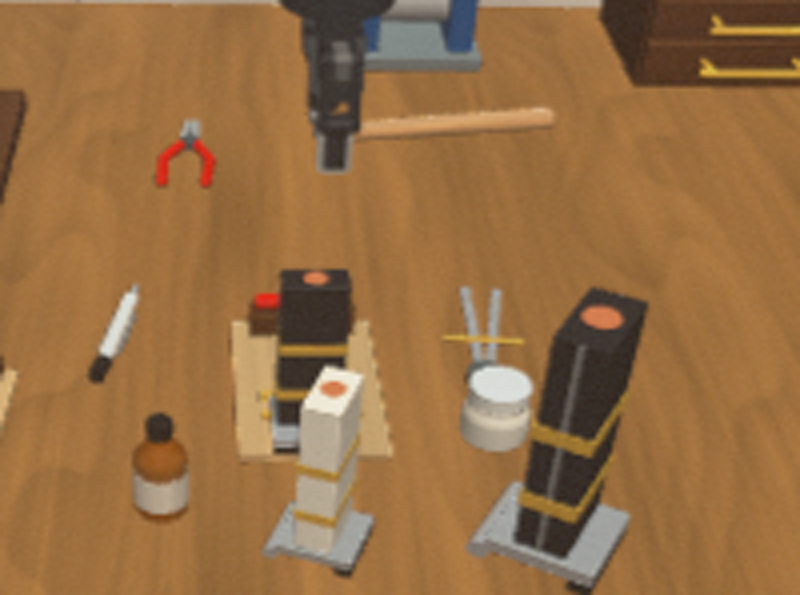

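The side crop shows the open gripper above and a little behind the mould, with its tips at px (304,179). The mould's top is at (299,199).

>>> move_arm:
  gripper: [1,0.9,0.7,0.62,0.62]
  xyz:
    - [-0.3,-0.1,3.5]
    - [-0.3,-0.1,7]
    - [-0.3,-0.1,10]
    - [-0.3,-0.1,10]
    - [-0.3,-0.1,10]
  twist: [0,0,0,0,0]

```text
t: 3.43
eef_pos: [0.5677, 0.0657, 0.2738]
tool_rot: [-0.001, -0.016, 1.0, -0.0]
contact_force: [0.5, 1.3, 1.1]
gripper_width: 0.618
```

```bash
python3 - <<'E'
from h import *
for n,(a,b,c0,d) in {"top":(180,280,210,330),"side":(160,260,250,370)}.items():
    c=read_camera(n)
    g=cv2.resize(c["pixels"][a:b,c0:d],None,fx=6,fy=6,interpolation=cv2.INTER_CUBIC); cv2.imwrite(f"pics/{n}2.png",g[:,:,::-1])
    o=get_obs();p=o["eef_pos"]
    for dy in (-.0396,-.025,.025,.0396):
        print(n,dy,[np.round((np.array(w2px(c,[p[0],p[1]+dy,p[2]-L]))-[c0,a])*6,0) for L in(.06,.066,.073)])
E
python3 g.py .566 .064 .223
```

```text
top -0.0396 [array([307., 267.]), array([308., 268.]), array([308., 269.])]
top -0.025 [array([272., 267.]), array([272., 268.]), array([273., 269.])]
top 0.025 [array([150., 267.]), array([151., 268.]), array([152., 269.])]
top 0.0396 [array([114., 267.]), array([116., 268.]), array([117., 269.])]
side -0.0396 [array([287., 184.]), array([286., 194.]), array([286., 206.])]
side -0.025 [array([288., 201.]), array([287., 211.]), array([287., 223.])]
side 0.025 [array([292., 262.]), array([292., 272.]), array([291., 284.])]
side 0.0396 [array([293., 280.]), array([293., 291.]), array([292., 303.])]
t 3.5333 p [0.5694 0.0655 0.2763] yaw 91.77 q [-0.48  0.35  0.33  1.85 -0.13  0.96  1.5 ] F [-0.22 -0.39 -0.07] w 0.621
shift [ 0.36 -0.14  5.33]
```

View pics/side2.png

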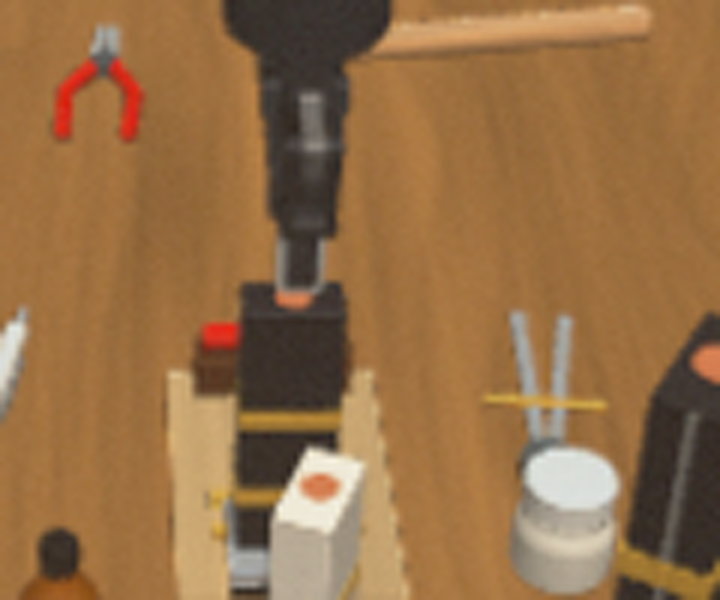

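View pics/top2.png

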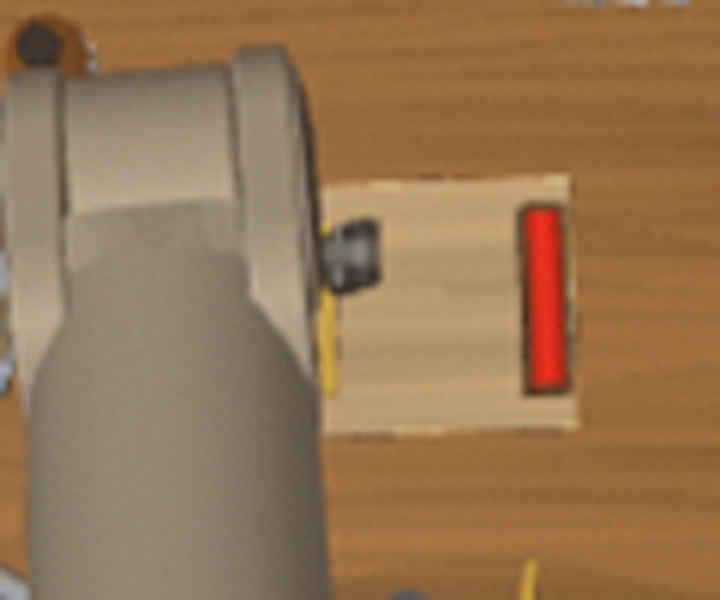

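The fingers straddle the mould's top at a gap of about 53 mm. The rear fingertip is at px (300,208) and the mould top at (299,209). Next I'll lower over the head.

>>> move_arm:
  gripper: [0.62,0.62,0.62,0.62]
  xyz:
    - [0.2,-0.1,0]
    - [0.2,-0.1,2]
    - [0.2,-0.1,4]
    - [0.2,-0.1,5]
  twist: [0,0,0,0]

```text
t: 3.87
eef_pos: [0.5663, 0.064, 0.224]
tool_rot: [0.0, -0.015, 1.0, 0.0]
contact_force: [-1.4, 0.8, -0.6]
gripper_width: 0.619
```

```bash
python3 g.py .566 .064 .225; python3 - <<'E'
from h import *
for n,(a,b,c0,d) in {"side":(160,260,250,370)}.items():
    c=read_camera(n)
    g=cv2.resize(c["pixels"][a:b,c0:d],None,fx=6,fy=6,interpolation=cv2.INTER_CUBIC); cv2.imwrite(f"pics/{n}3.png",g[:,:,::-1])
E
```

```text
t 3.8667 p [0.5663 0.064  0.224 ] yaw 91.75 q [-0.47  0.41  0.31  1.9  -0.16  0.85  1.53] F [-1.39  0.77 -0.59] w 0.619
shift [ 0.03 -0.   -0.1 ]
```

View pics/side3.png

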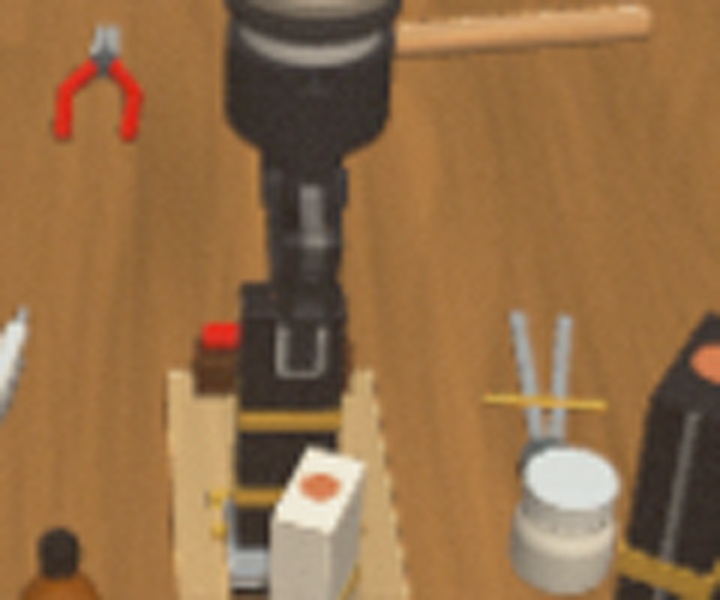

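>>> move_arm:
  gripper: [0.62,0.62,0.62,0.62,0.62]
  xyz:
    - [0,-0.6,0]
    - [0,-1.1,0]
    - [0,-1.6,0]
    - [0,-2.1,0]
    - [0,-2.5,0]
  twist: [0,0,0,0,0]

```text
t: 4.33
eef_pos: [0.5676, 0.038, 0.2249]
tool_rot: [0.001, -0.015, 1.0, 0.0]
contact_force: [-0.0, 1.0, 0.9]
gripper_width: 0.618
```

```bash
python3 g.py .566 .064 .225; cat > look.py <<'E'
from h import *
import sys
c=read_camera("side"); a,c0=160,250
g=cv2.resize(c["pixels"][160:260,250:370],None,fx=6,fy=6,interpolation=cv2.INTER_CUBIC); cv2.imwrite(f"pics/{sys.argv[1]}.png",g[:,:,::-1])
E
python3 look.py s4
```

```text
t 4.3333 p [0.5676 0.038  0.2249] yaw 91.68 q [-0.43  0.4   0.32  1.91 -0.16  0.85  1.58] F [-0.03  1.01  0.92] w 0.618
shift [ 0.09  2.61 -0.01]
```

View pics/s4.png

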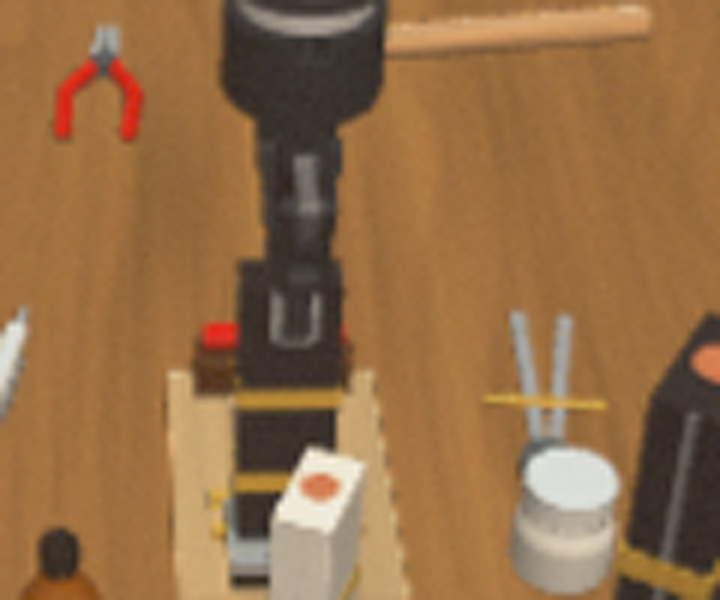

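The mould is tilting cleanly: its head has moved up to crop row 262 and the foot is lifting at row 585. I'll continue.

>>> move_arm:
  gripper: [0.62,0.62,0.62,0.62,0.62]
  xyz:
    - [0,-0.5,0]
    - [0,-1.0,0.1]
    - [0,-1.5,0.2]
    - [0,-2.0,0.3]
    - [0,-2.5,0.4]
  twist: [0,0,0,0,0]

```text
t: 4.8
eef_pos: [0.5677, 0.0132, 0.2197]
tool_rot: [-0.0, -0.015, 1.0, -0.0]
contact_force: [0.2, 0.4, 0.8]
gripper_width: 0.618
```

```bash
python3 g.py .566 .064 .225; python3 look.py s5
```

```text
t 4.8 p [0.5677 0.0132 0.2197] yaw 91.72 q [-0.38  0.41  0.32  1.91 -0.17  0.85  1.62] F [0.18 0.4  0.83] w 0.618
shift [ 0.02  5.09 -0.54]
```

View pics/s5.png

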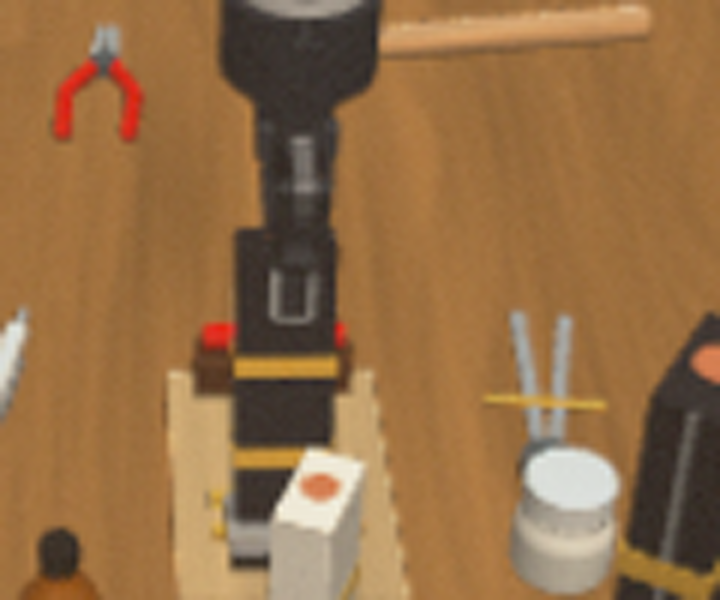

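>>> move_arm:
  gripper: [0.62,0.62,0.62,0.62,0.62]
  xyz:
    - [0,-0.5,0.1]
    - [0,-1.0,0.2]
    - [0,-1.5,0.3]
    - [0,-2.0,0.4]
    - [0,-2.4,0.5]
  twist: [0,0,0,0,0]

```text
t: 5.27
eef_pos: [0.5685, -0.011, 0.2147]
tool_rot: [-0.0, -0.015, 1.0, -0.0]
contact_force: [0.4, -0.1, -0.4]
gripper_width: 0.62
```

```bash
python3 g.py .566 .064 .225; python3 look.py s6
```

```text
t 5.2667 p [ 0.5685 -0.011   0.2147] yaw 91.7 q [-0.34  0.42  0.32  1.91 -0.17  0.84  1.67] F [ 0.42 -0.1  -0.42] w 0.62
shift [ 0.03  7.5  -1.03]
```

View pics/s6.png

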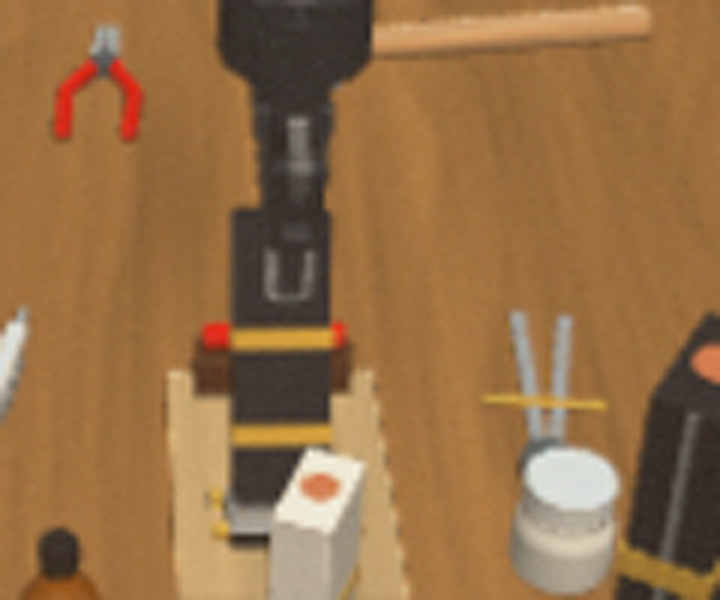

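The head edge is at crop row 210, and the bands are at rows 340 and 435. I'll convert this to a tilt.

```bash
cat > th.py <<'E'
from h import *
import sys
c=read_camera("side")
def rowof(th,x,z,ty=.034):
    z=z-.006
    h=z*np.sin(th)-x*np.cos(th); H=z*np.cos(th)+x*np.sin(th)
    u=w2px(c,[.568,ty-h,.016+H]); return (u[1]-160)*6
for th in np.arange(0,1.41,.1): print(round(th,2),"backtop",round(rowof(th,.044,.170)),"footback",round(rowof(th,.060,.008)),"footbacktop",round(rowof(th,.060,.018)))
E
python3 th.py
```

```text
0.0 backtop 308 footback 580 footbacktop 565
0.1 backtop 282 footback 570 footbacktop 555
0.2 backtop 258 footback 560 footbacktop 544
0.3 backtop 238 footback 550 footbacktop 532
0.4 backtop 220 footback 539 footbacktop 520
0.5 backtop 207 footback 527 footbacktop 508
0.6 backtop 197 footback 516 footbacktop 496
0.7 backtop 190 footback 504 footbacktop 484
0.8 backtop 186 footback 492 footbacktop 472
0.9 backtop 186 footback 480 footbacktop 461
1.0 backtop 189 footback 469 footbacktop 450
1.1 backtop 195 footback 458 footbacktop 440
1.2 backtop 204 footback 447 footbacktop 430
1.3 backtop 216 footback 438 footbacktop 422
1.4 backtop 230 footback 429 footbacktop 414
```

>>> move_arm:
  gripper: [0.62,0.62,0.62,0.62,0.62]
  xyz:
    - [0,-0.4,0.1]
    - [0,-0.8,0.2]
    - [0,-1.2,0.4]
    - [0,-1.5,0.5]
    - [0,-1.5,0.5]
  twist: [0,0,0,0,0]

```text
t: 5.78
eef_pos: [0.5688, -0.0262, 0.2096]
tool_rot: [-0.0, -0.014, 1.0, -0.0]
contact_force: [-0.3, 0.1, 0.0]
gripper_width: 0.619
```

```bash
python3 g.py .566 .064 .225; python3 look.py s7; python3 - <<'E'
from h import *
for n in("side","top"): print([ (round(d["p"],2),d["centre"].round(3) if hasattr(d["centre"],"round") else d["centre"]) for d in spot_point("mould_head",n)])
E
```

```text
t 5.7833 p [ 0.5688 -0.0262  0.2096] yaw 91.66 q [-0.32  0.43  0.32  1.92 -0.18  0.83  1.7 ] F [-0.32  0.1   0.02] w 0.619
shift [ 0.02  9.02 -1.54]
[(0.74, [0.5722, -0.0436, 0.166]), (0.59, [0.5628, 0.1909, 0.1728])]
[(0.72, [0.3946, 0.1937, 0.2394]), (0.69, [0.5592, 0.1933, 0.1681])]
```

View pics/s7.png

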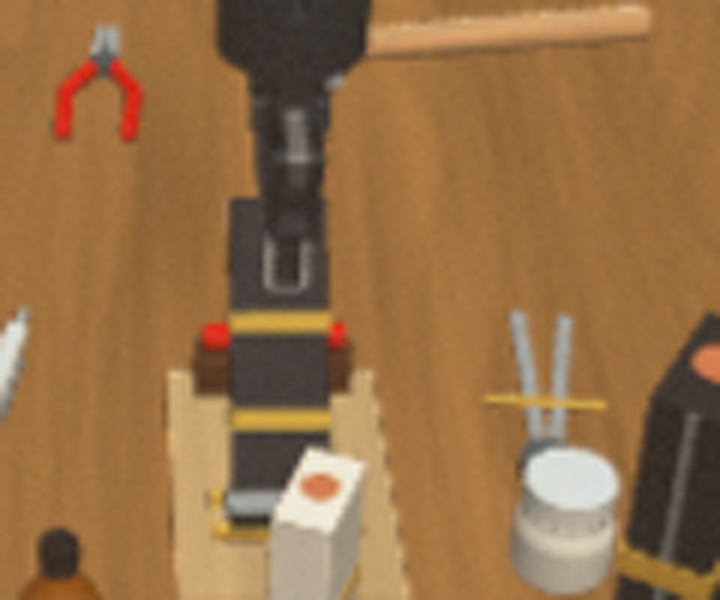

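The tilt is about 0.64 rad, past balance, and the mould rests on the front finger. Next I'll open the gripper while keeping the front finger in place, so the rear finger can swing clear.

>>> move_arm:
  gripper: [0.7,0.8,0.9,1.0,1.0]
  xyz:
    - [0,0.25,0.1]
    - [0,0.6,0.3]
    - [0,1.0,0.5]
    - [0,1.4,0.7]
    - [0,1.5,0.8]
  twist: [0,0,0,0,0]

```text
t: 6.35
eef_pos: [0.5684, -0.0088, 0.2014]
tool_rot: [-0.0, -0.016, 1.0, 0.0]
contact_force: [0.9, -0.3, 0.2]
gripper_width: 1.001
```

```bash
python3 g.py .566 .064 .225; python3 look.py s8
```

```text
t 6.35 p [ 0.5684 -0.0088  0.2014] yaw 91.82 q [-0.34  0.44  0.32  1.92 -0.18  0.81  1.68] F [ 0.87 -0.29  0.24] w 1.001
shift [ 0.01  7.28 -2.35]
```

View pics/s8.png

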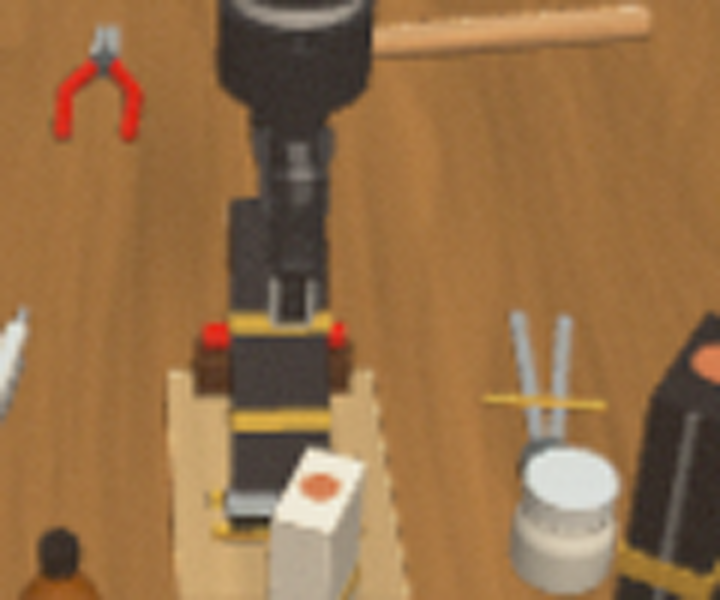

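```bash
cat > tw.py <<'E'
import numpy as np
e=lambda f:(.725*np.cos(f)+1.1*np.sin(f))
P=lambda f: 4.975*np.array([-np.sin(f),np.cos(f)])-np.array([0,e(f)])
for f0 in (0,.6,1.2):
    for k in range(1,6):
        f=min(f0+.12*k,1.57); d=P(f)-P(f0)
        print(round(f-f0,2),[round(d@[np.cos(f0),np.sin(f0)],2),round(d@[-np.sin(f0),np.cos(f0)],2)])
E
python3 tw.py
```

```text
0.12 [np.float64(-0.6), np.float64(-0.16)]
0.24 [np.float64(-1.18), np.float64(-0.38)]
0.36 [np.float64(-1.75), np.float64(-0.66)]
0.48 [np.float64(-2.3), np.float64(-0.99)]
0.6 [np.float64(-2.81), np.float64(-1.36)]
0.12 [np.float64(-0.62), np.float64(-0.08)]
0.24 [np.float64(-1.23), np.float64(-0.21)]
0.36 [np.float64(-1.81), np.float64(-0.4)]
0.48 [np.float64(-2.35), np.float64(-0.64)]
0.6 [np.float64(-2.85), np.float64(-0.93)]
0.12 [np.float64(-0.56), np.float64(-0.02)]
0.24 [np.float64(-1.09), np.float64(-0.11)]
0.36 [np.float64(-1.58), np.float64(-0.25)]
0.37 [np.float64(-1.62), np.float64(-0.27)]
0.37 [np.float64(-1.62), np.float64(-0.27)]
```

>>> move_arm:
  gripper: [1,1,1,1,1]
  xyz:
    - [-0.6,-0.16,0]
    - [-1.18,-0.38,0]
    - [-1.75,-0.66,0]
    - [-2.3,-0.99,0]
    - [-2.81,-1.36,0]
  twist: [0.12,0.24,0.36,0.48,0.6]

```text
t: 6.82
eef_pos: [0.5973, -0.0228, 0.2018]
tool_rot: [-0.0, 0.284, 0.959, 0.0]
contact_force: [-0.5, 0.1, -1.0]
gripper_width: 1.001
```

```bash
python3 g.py .566 .064 .225; python3 look.py s9
```

```text
t 6.8167 p [ 0.5973 -0.0228  0.2018] yaw 57.03 q [-0.42  0.5   0.47  1.86 -0.29  0.85  1.19] F [-0.47  0.14 -1.03] w 1.001
shift [ 7.35  5.58 -2.31]
```

View pics/s9.png

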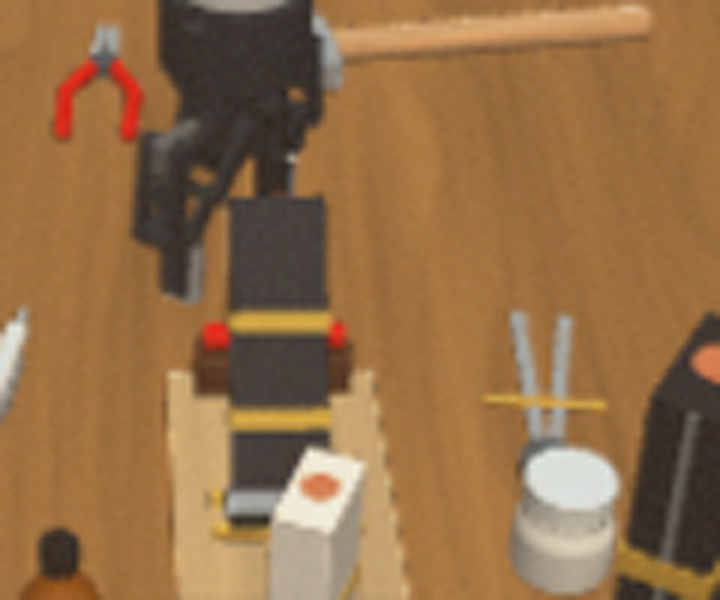

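The rear finger (crop px (180,290)) is now clear to the left of the block, and the mould is unmoved. I'll continue the swing.

>>> move_arm:
  gripper: [1,1,1,1,1]
  xyz:
    - [-0.62,-0.08,0]
    - [-1.23,-0.21,0]
    - [-1.81,-0.4,0]
    - [-2.35,-0.64,0]
    - [-2.85,-0.93,0]
  twist: [0.12,0.24,0.36,0.48,0.6]

```text
t: 7.28
eef_pos: [0.616, -0.0461, 0.2018]
tool_rot: [-0.0, 0.553, 0.833, -0.0]
contact_force: [-0.9, -0.5, 0.2]
gripper_width: 1.0
```

>>> move_arm:
  gripper: [1,1,1,1]
  xyz:
    - [-0.56,-0.02,0]
    - [-1.09,-0.11,0]
    - [-1.6,-0.26,0]
    - [-1.6,-0.26,0]
  twist: [0.12,0.24,0.37,0.37]

```text
t: 7.62
eef_pos: [0.6197, -0.0628, 0.2017]
tool_rot: [0.0, 0.697, 0.717, -0.001]
contact_force: [-0.1, -0.3, -0.0]
gripper_width: 1.004
```

```bash
python3 g.py .566 .064 .225; python3 look.py s10
```

```text
t 7.6167 p [ 0.6197 -0.0628  0.2017] yaw 1.6 q [-0.5   0.6   0.71  1.81 -0.49  0.91  0.45] F [-0.14 -0.3  -0.03] w 1.004
shift [12.82 -5.01 -2.34]
```

View pics/s10.png

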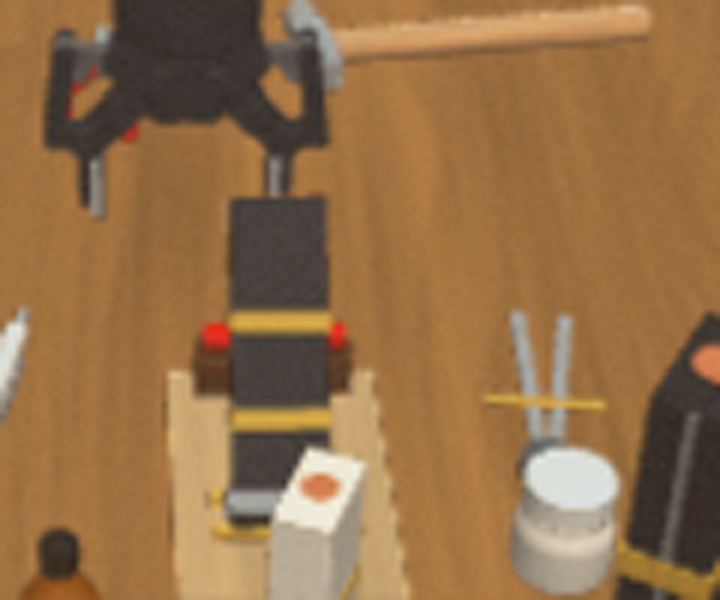

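The rear finger is well aside at crop (95,215). The front finger is centred behind the head at (280,180), and the mould is still at about 0.65 rad. Next I'll plan the lowering.

```bash
cat > low.py <<'E'
import numpy as np
h=lambda t:16.4*np.sin(t)-1.6*np.cos(t); H=lambda t:16.4*np.cos(t)+1.6*np.sin(t)
for t in np.arange(.65,1.46,.05): print(round(t,2),"x",round(-(h(t)-h(.65)),2),"z",round(H(.65)-H(t),2))
from h import *
c=read_camera("side")
for L in (.055,.06,.065,.07): print(L,(np.array(w2px(c,[.6197+.048,-.0628,.2017-L]))-[250,160])*6)
E
python3 low.py
```

```text
0.65 x -0.0 z 0.0
0.7 x -0.69 z 0.45
0.75 x -1.36 z 0.93
0.8 x -2.0 z 1.45
0.85 x -2.61 z 2.0
0.9 x -3.2 z 2.58
0.95 x -3.76 z 3.18
1.0 x -4.28 z 3.82
1.05 x -4.78 z 4.48
1.1 x -5.24 z 5.16
1.15 x -5.66 z 5.86
1.2 x -6.05 z 6.59
1.25 x -6.41 z 7.33
1.3 x -6.72 z 8.1
1.35 x -7.0 z 8.87
1.4 x -7.24 z 9.66
1.45 x -7.44 z 10.46
0.055 [ 91.16041799 197.88606377]
0.06 [ 91.25511191 205.61974925]
0.065 [ 91.34934512 213.3158083 ]
0.07 [ 91.44312098 220.97451483]
```

>>> move_arm:
  gripper: [1,1,1,1,1]
  xyz:
    - [-0.35,0,0.2]
    - [-0.7,0,0.45]
    - [-1.05,0,0.7]
    - [-1.36,0,0.95]
    - [-1.7,0,1.2]
  twist: [0,0,0,0,0]

```text
t: 8.13
eef_pos: [0.6203, -0.0793, 0.1896]
tool_rot: [-0.0, 0.696, 0.718, 0.0]
contact_force: [0.5, -0.2, -0.4]
gripper_width: 0.999
```

```bash
python3 g.py .6197 -.0628 .2017; python3 look.py s11
```

```text
t 8.1333 p [ 0.6203 -0.0793  0.1896] yaw 1.8 q [-0.47  0.62  0.7   1.81 -0.5   0.89  0.49] F [ 0.54 -0.16 -0.42] w 0.999
shift [ 1.65 -0.01 -1.21]
```

View pics/s11.png

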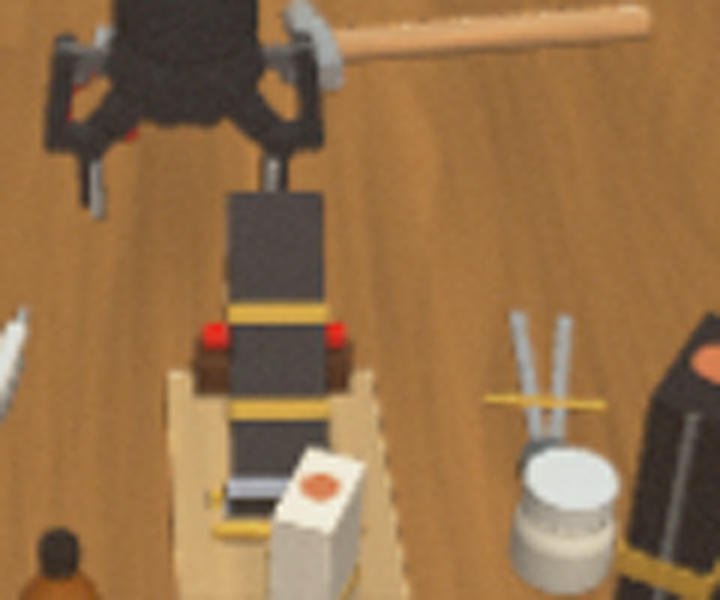

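>>> move_arm:
  gripper: [1,1,1,1,1]
  xyz:
    - [-0.55,0,0.45]
    - [-1.1,0,0.95]
    - [-1.6,0,1.5]
    - [-2.1,0,2.05]
    - [-2.58,0,2.6]
  twist: [0,0,0,0,0]

```text
t: 8.6
eef_pos: [0.6211, -0.1054, 0.1632]
tool_rot: [0.0, 0.696, 0.718, -0.0]
contact_force: [0.0, -0.9, -0.5]
gripper_width: 0.997
```

```bash
python3 g.py .6197 -.0628 .2017; python3 look.py s12
```

```text
t 8.6 p [ 0.6211 -0.1054  0.1632] yaw 1.76 q [-0.4   0.66  0.67  1.81 -0.53  0.85  0.55] F [ 0.03 -0.92 -0.55] w 0.997
shift [ 4.27 -0.01 -3.85]
```

View pics/s12.png

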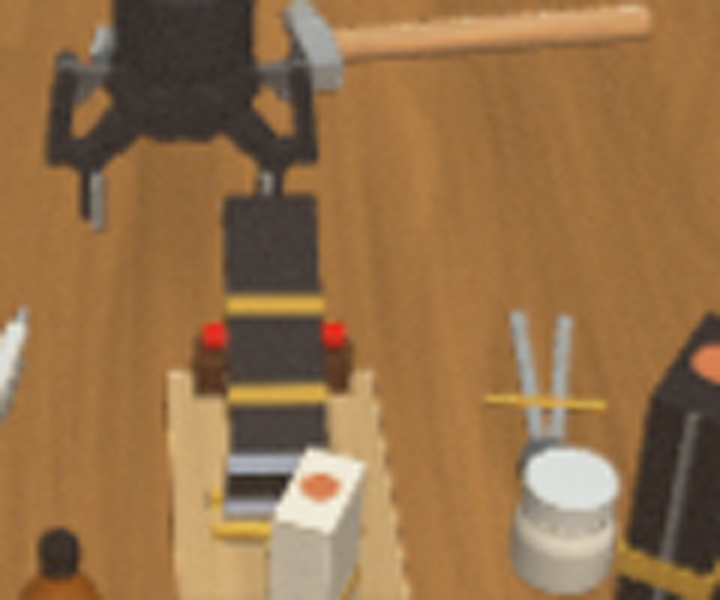

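>>> move_arm:
  gripper: [1,1,1,1,1]
  xyz:
    - [-0.4,0,0.5]
    - [-0.78,0,1.0]
    - [-1.13,0,1.6]
    - [-1.46,0,2.2]
    - [-1.77,0,2.75]
  twist: [0,0,0,0,0]

```text
t: 9.07
eef_pos: [0.6217, -0.1229, 0.1358]
tool_rot: [0.0, 0.696, 0.718, -0.0]
contact_force: [0.6, -0.9, -0.8]
gripper_width: 1.0
```

```bash
python3 g.py .6197 -.0628 .2017; python3 look.py s13
```

```text
t 9.0667 p [ 0.6217 -0.1229  0.1358] yaw 1.77 q [-0.35  0.7   0.64  1.82 -0.55  0.81  0.6 ] F [ 0.61 -0.91 -0.81] w 1.0
shift [ 6.01 -0.02 -6.6 ]
```

View pics/s13.png

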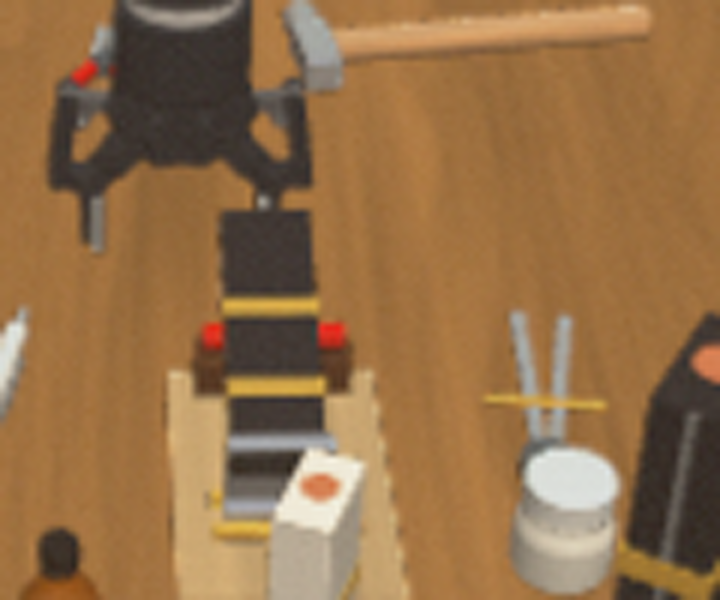

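>>> move_arm:
  gripper: [1,1,1,1,1]
  xyz:
    - [-0.2,0,0.3]
    - [-0.4,0,0.6]
    - [-0.55,0,0.9]
    - [-0.7,0,1.2]
    - [-0.85,0,1.5]
  twist: [0,0,0,0,0]

```text
t: 9.53
eef_pos: [0.6222, -0.1308, 0.1212]
tool_rot: [0.0, 0.696, 0.718, 0.0]
contact_force: [0.4, -1.5, -1.3]
gripper_width: 0.999
```

```bash
python3 g.py .6197 -.0628 .2017; python3 look.py s14
```

```text
t 9.5333 p [ 0.6222 -0.1308  0.1212] yaw 1.79 q [-0.33  0.72  0.62  1.82 -0.57  0.79  0.62] F [ 0.41 -1.46 -1.35] w 0.999
shift [ 6.8  -0.03 -8.05]
```

View pics/s14.png

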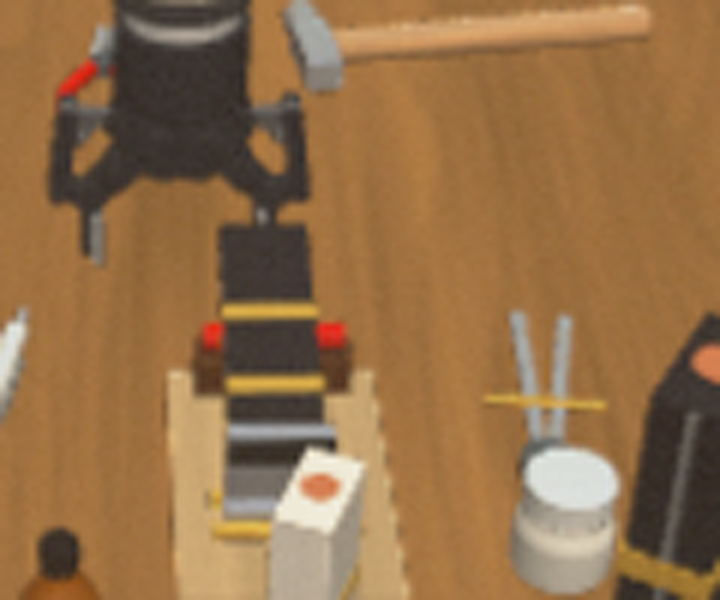

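>>> move_arm:
  gripper: [1,1,1,1,1]
  xyz:
    - [-0.1,0,0.2]
    - [-0.2,0,0.4]
    - [-0.3,0,0.6]
    - [-0.4,0,0.75]
    - [-0.5,0,0.9]
  twist: [0,0,0,0,0]

```text
t: 10.0
eef_pos: [0.6223, -0.1354, 0.1122]
tool_rot: [-0.0, 0.696, 0.718, 0.0]
contact_force: [0.2, -0.8, 0.2]
gripper_width: 0.999
```

```bash
python3 g.py .6197 -.0628 .2017; python3 look.py s15
```

```text
t 10.0 p [ 0.6223 -0.1354  0.1122] yaw 1.79 q [-0.31  0.73  0.61  1.82 -0.58  0.78  0.63] F [ 0.21 -0.8   0.18] w 0.999
shift [ 7.27 -0.03 -8.94]
```

View pics/s15.png

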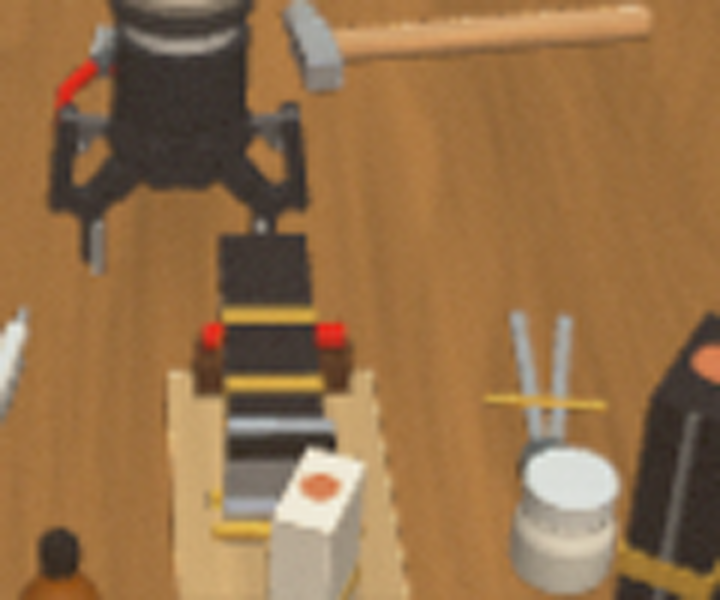

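The head edge is at row 235, so the tilt is about 1.39 and the mould is likely resting on the bar. I'll back off slowly.

>>> move_arm:
  gripper: [1,1,1,1,1]
  xyz:
    - [-0.1,0,0.05]
    - [-0.2,0,0.1]
    - [-0.3,0,0.1]
    - [-0.5,0,0.1]
    - [-0.8,0,0.1]
  twist: [0,0,0,0,0]

```text
t: 10.47
eef_pos: [0.6225, -0.1437, 0.1114]
tool_rot: [-0.0, 0.696, 0.718, 0.0]
contact_force: [0.6, -0.6, -0.3]
gripper_width: 1.001
```

```bash
python3 g.py .6197 -.0628 .2017; python3 look.py s16
```

```text
t 10.4667 p [ 0.6225 -0.1437  0.1114] yaw 1.8 q [-0.3   0.73  0.61  1.81 -0.58  0.78  0.65] F [ 0.56 -0.61 -0.32] w 1.001
shift [ 8.1  -0.03 -9.03]
```

View pics/s16.png

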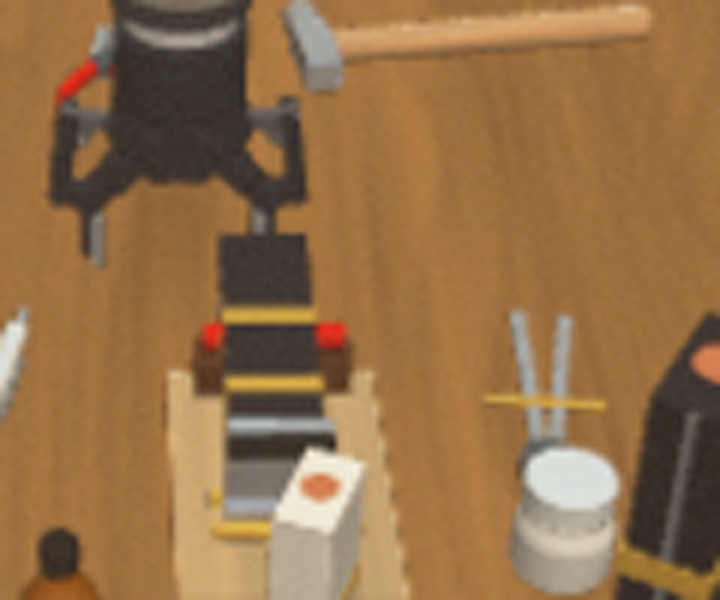

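The mould is unmoved while the finger has retreated about 6 mm, so it lies on the bar. I'll withdraw, then raise.

>>> move_arm:
  gripper: [1,1,1,1,1]
  xyz:
    - [-1,0,0]
    - [-2.5,0,0]
    - [-4,0,-1]
    - [-4.5,0,-3]
    - [-4.5,0,-5]
  twist: [0,0,0,0,0]

```text
t: 10.93
eef_pos: [0.6227, -0.1927, 0.1624]
tool_rot: [0.0, 0.698, 0.717, -0.001]
contact_force: [0.7, 0.3, -0.2]
gripper_width: 0.996
```

>>> move_arm:
  gripper: [1,1,1,1,1]
  xyz:
    - [0,0,-3]
    - [-1,0,-6]
    - [-2,0,-8]
    - [-2,0,-8]
    - [-2,0,-8]
  twist: [0,0,0,0,0]

```text
t: 11.35
eef_pos: [0.6245, -0.2112, 0.2437]
tool_rot: [0.002, 0.697, 0.717, 0.001]
contact_force: [-1.0, -0.7, -0.5]
gripper_width: 0.999
```

```bash
python3 g.py .6197 -.0628 .2017; python3 look.py s17; python3 - <<'E'
from h import *
for n in("side","top"):
    c=read_camera(n); cv2.imwrite(f"pics/end_{n}.png",c["pixels"][:,:,::-1])
    for q in("mould_head","mould_toe"): print(n,q,[(round(d["p"],2),np.round(d["centre"],3)) for d in spot_point(q,n)])
E
```

```text
t 11.35 p [ 0.6245 -0.2112  0.2437] yaw 1.63 q [-0.26  0.61  0.72  1.69 -0.46  1.02  0.65] F [-1.03 -0.73 -0.5 ] w 0.999
shift [14.85 -0.08  4.17]
side mould_head [(0.67, array([ 0.574, -0.122,  0.075])), (0.63, array([0.566, 0.194, 0.173])), (0.59, array([0.4  , 0.193, 0.241]))]
side mould_toe [(0.63, array([0.589, 0.181, 0.006]))]
top mould_head [(0.97, array([0.397, 0.192, 0.239])), (0.88, array([ 0.576, -0.122,  0.078])), (0.69, array([0.559, 0.193, 0.168]))]
top mould_toe [(0.92, array([0.588, 0.18 , 0.007])), (0.91, array([0.568, 0.037, 0.018])), (0.64, array([0.428, 0.169, 0.012]))]
```

View pics/s17.png

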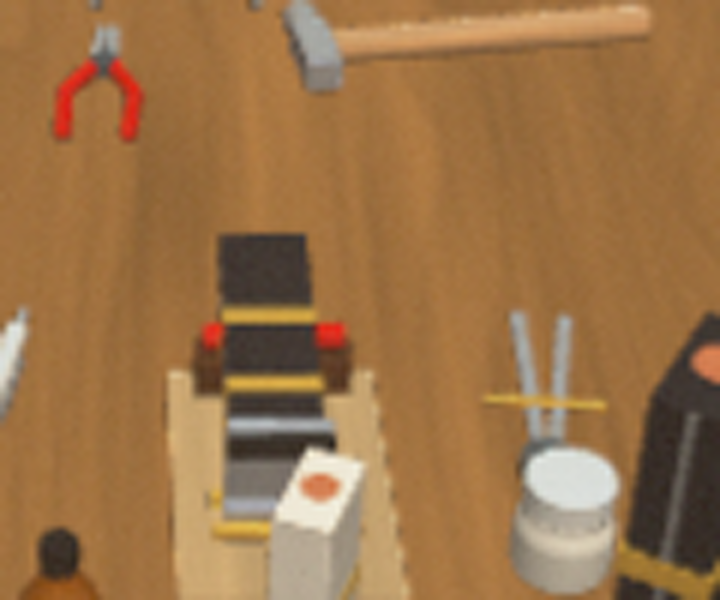

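View pics/end_top.png

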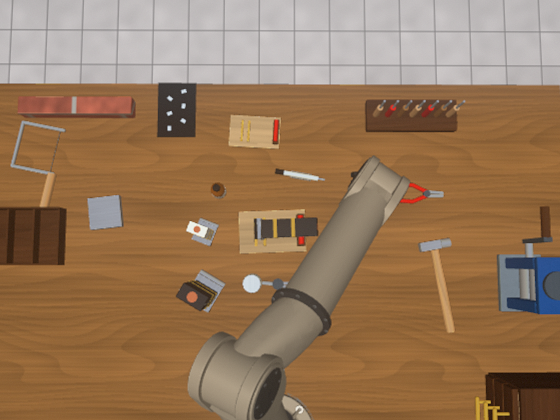

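```bash
python3 -c "
from station import *
print(hand_in())"
```

```text
the job is handed in; nothing more can be done
None
```

The mould is lying on the red bar with its toe bar still in the groove, and I handed the job in at about 11.5 s. The hand-in gives no verdict.

**How it was done:** I straddled the head with the open fingers and pushed with the rear finger until the mould passed balance and leaned on the front finger. I then opened the gripper and swung the rear finger aside around the front one. The front finger lowered the mould in small steps, and I backed the arm away.

**Last checks:**
- **Tilt:** about 1.39 rad, from comparing the head edge in the picture with a projected table. The table read a few pixels off throughout, so I corrected for that by eye.
- **Head:** at rest x about -0.158 m and about 5 mm off the middle line. Both cameras agreed on its position.
- **Toe:** about 4 mm from the rest's origin, found by the top camera only. The side camera reported only the white look-alike's toe.
- **Stillness:** the mould did not move between pictures as the finger withdrew, and the arm ended well clear of it.
- **Forces:** wrist readings stayed under about 2.5 N in every reading taken, and stepping kept the turn near 0.6 rad/s while the finger was lowering it. I could not measure the finger contact force or the turning speed directly.
- **Bystanders:** the ones I could see stood where they started. In the last top picture the arm hid parts of the dividers and pliers, though the side view showed both unmoved.

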